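Three clicks on the step stage, and hold

ROBOT

A 6-joint arm with a two-finger parallel gripper is mounted at the origin on a cart in front of the work surface, level with it; the furniture and walls round the work are solid. World frame = base frame: x ahead of the robot, y to its left, z up, the work surface at z = 0. Lengths are in mm, angles in rad, forces in N, time in s.
With the tool pointing down it reaches from about 350 to 775 mm from the base axis. Payload 7.3 kg.
Tool frame: the origin (TCP) lies at the very end of the fingers, on their centre line; the grasp point (between the pads) lies 19 mm behind it; z points along the fingers, y is the line along which they close (so a half turn about z gives the same grasp; the last joint's range is limited). The gripper opens to 92 mm and grips with 3 to 60 N. Pads are 19 mm wide; open, the fingers measure 130 mm over their backs; the gripper's body (75 mm by 190 mm) begins 47 mm behind the grasp point.
Start: joints at [-0.146, 0.342, 1.524, -0, 1.275, -0.146], TCP at [525.019, 0.019, 226.741] pointing down, gripper open.
Joint ranges: [-2.53, 2.53], [-0.77, 2.02], [0.04, 2.7], [-1, 4.14], [0.28, 2.66], [-3.11, 3.11]. Speed limits (rad/s): [2.57, 2.57, 3.14, 3.14, 3.14, 3.14].

INTERFACE

Orientations are given as [roll, pitch, yaw] about the fixed x, y, z axes, in that order (R = Rz(yaw) Ry(pitch) Rx(roll)).
In Python, from plant import bot gives the robot as it stands.
- The arm moves only by the tool jog_arm, never from a script. Its argument "targets" is a list of rows, each an object with "xyz": the shift along the tool's x, y, z as a fraction of full scale, a list of three; "spin": the turn about the tool's z as a fraction of full scale. In form: [{"xyz": [x, y, z], "spin": spin}, ...]. A call has exactly 10 rows; each row shifts and turns the commanded pose from where the row before left it, along the tool's axes as they then stand; what a row does not reach is not made up. Full scale, the value 1, is 80 mm for a shift and 0.1 rad for a turn. A row lasts 1/8 s, in which the tool goes at most 62.5 mm and 10.7 degrees, less where a joint would pass 70% of its speed; a pose out of reach is approached as far as the arm can. A call with a number of a shift or a turn outside -1 to 1 is refused whole. A call with a gripper value outside its range is refused whole. "gripper" is the opening in per cent of the stroke, from 0 (shut) to 100 (fully open), set as the call begins (left out, the last holds). The fingers move at their own pace and stop on an object; the grip force is fixed at half the most. Time passes only in rows, so rows that do not move let the fingers close, or fill a call up. It gives the time, the measured TCP pose, the force, the opening and the grip force at its end, in the units of the state.
- bot.get_obs(): the state, without advancing time (a new reading comes with each control period).
- bot.capture(name): name is "scene" or "side" or "wrist"; returns the picture (400x640x3 uint8, blue, green, red); there is no depth.
- bot.get_calibration(name): a dict with "vfov" (degrees; the focal length in pixels is half the picture's height over the tangent of half this angle, whatever the lens; pixels are square), "cx", "cy" (the principal point, pixels), "eye" and "rotation" of the camera in the world. Camera axes: x right, y down, z forward; pixel columns grow to the right and rows downward; lengths in mm; the calibration is good to about 2 mm. A picture is of the moment at which its call begins: read the wrist's pose just before it. get_calibration takes no time and is no camera call; for the wrist camera it gives the pose at the moment of the call.
- bot.close_job(): hands the job in; it is judged then, once.
The state is a dict: "time": time; "joint_positions": joint angles; "dq": joint speeds; "tau": joint torques, N m; "tool_pos": TCP position; "tcp_rot": TCP orientation; "contact_force": force on the tool from outside, world axes, zero at the start; "moment": the same for the moment, N m; "grip_width": finger opening in mm; "finger_force": force on a finger pad.
Only numpy, scipy, OpenCV 4.12 (cv2) and the standard library are available. Lean on these libraries where they do the work, as an engineer would, in place of code of your own. Each camera call takes 0.05 s, during which the arm holds its last target. There are 200 camera calls.

TASK

Flip the cam lever of the step stage over to its other end stop to free the locked carriage, then swing the click lever round from its rest by exactly three clicks, never on to a fourth, and hold it there. A spring pulls the click lever back, so finish with your gripper still on it, keeping it in its third notch; leave the loose things around the stage where they stand.

Things in the scene. Friction and masses are not known exactly. Their poses are not given: they have to be found in the camera images.
- step_stage: Step stage: fixed aluminium base plate 200 x 280 x 12 mm (x, y, z). Origin: centre of the plate's underside, on the worktop; z up, own x axis away from the robot, y to the left. It carries the click lever (pivot at x 10, y -50 mm), the cam lever (axle at x -10, y 100 mm) and at the back a grey carriage with a clamped dish, driven to the right by the click lever.
- cam_lever (a joint): Cam lever angle (rad). Near 0 (starts at 0 to 0.12) it leans 0.5 rad from upright to the stage's -x and locks carriage and click lever. It flips over the top towards the stage's +x; at its stop, 1.4, it leans 0.9 rad to +x and the carriage is free. It stays where left (friction 0.1 N m). Shut fingers can push it over along the stage's x, tips about 75 mm above the worktop.
- cam_axle (a point): Middle of the cam lever's axle: 44 mm above the worktop, axle along the stage's y. The lever is a steel paddle 15 mm wide (y), 10 mm thick, its round black end 75 mm from the axle; the yoke round the axle is 53 mm high, and nothing stands within 50 mm of the paddle above that height.
- cam_tip (a point): Centre of the cam lever's round black end (18 mm across, 18 mm long).
- click_lever: Click lever: flat steel arm 16 mm wide, top 38 mm above the worktop, upright black knob at its end. Origin on its upright pivot axis, at worktop height; x axis along the arm to the knob, z up. At rest it points along (-0.71, -0.71) of the stage's axes. It swings only clockwise seen from above, up to 1.25 rad; a spring pulls it back with 3.6 N at the knob at rest, 5.5 N at full swing.
- click_knob (a point): Middle of the click lever's knob, to be gripped: upright, round, black, 18 mm across, from 40 to 86 mm above the worktop. This point is on the knob's axis, 64 mm above the worktop and 110 mm from the lever's pivot axis.
- index_sector: Fixed toothed sector under the click lever; origin on the pivot axis, 12 mm above the worktop, z up. Six upright steel pins (teeth) 10 mm across on a circle of 60 mm radius, 0.2 rad apart; its x axis points at the first tooth, the others follow clockwise seen from above. It is set differently each time: the first tooth lies 0.14 to 0.40 rad past the arm's rest.
- sector_centre (a point): Point on the pivot axis at the height of the pins, 20 mm up. A click: the lever's sprung pawl passes a tooth and drops into the notch midway to the next; notches 1, 2, 3 lie 0.1, 0.3, 0.5 rad past the first tooth. At the knob, leaving a notch adds about 3 N to the push, fading to 0 at the tooth's top, then up to 3 N less, and a jump up in the next notch. The spring overcomes the notches.
- vial: Brown glass vial with a white cap, 25 mm across, 58 mm high, loose, in front of the stage. Origin under its centre. Leave it.
- tape: Roll of black tape, 53 mm across, 19 mm high, loose, right of the stage. Leave it.
- big_dish: Flat clear dish 68 mm across, 13 mm high, loose, right of the stage. Leave it.
- hex_key: Black hex key 31 x 83 x 5 mm, loose, in front of the stage. Leave it.
- cup: White mug 91 mm high, loose, left of the stage. Leave it.

How it is judged (in metres and radians):
On the way, in this order (a step that is already met when the one before it is completed fails the run):
1. the cam lever is flipped over and the carriage is free (value of joint cam_lever above 1.2 rad), for 0.2 s.
2. the click lever has passed the first tooth (y of click_knob in the frame of index_sector below -0.004 m).
3. the click lever is in its third notch (angle between the x axis of click_lever and the x axis of index_sector, either way round between 0.43 and 0.57 rad and y of click_knob in the frame of index_sector below 0 m), for 0.3 s.
At the end, for the whole second after the job is handed in: The cam lever is flipped over (beyond 1.2 rad), and the click lever is held still by the fingers (more than 1 N of contact) in its third notch, 0.5 rad past the first tooth, within 0.07 rad (8 mm at the knob) (all of step 3 and value of joint cam_lever above 1.2 rad and angular speed of click_lever below 0.1 rad/s and contact force between the fingers and click_lever above 1 N); the arm keeps its last pose, push and grip.
It fails at once if the click lever is pushed over the fourth tooth (angle between the x axis of click_lever and the x axis of index_sector, either way round above 0.63 rad and y of click_knob in the frame of index_sector below 0 m).
It fails at once if a loose bystander is pushed away by more than 20 mm (distance of any of vial, tape, big_dish, hex_key, cup from where it was at the start of the episode above 0.02 m).
It also fails if it takes over 64 s, if anything falls off the work surface, if the arm or the gripper's body presses on something with over 40 N, if the wrist force passes 120 N, or if a joint passes its speed limit or range.

## Working session

There is one attempt and no reset: what is moved stays moved. The work goes in short steps, Python scripts to look and compute and a tool call to move; the robot and the scene stay as the last step left them, time stands still between calls to the robot, and variables do not carry over. Pictures are saved under pics/ and viewed, at most 10 in all, crops included, and the job is handed in when it is done.

Besides the shell and the picture viewer there is one more tool, called after "Call:" as name(argument=value, ...), one argument or row to a line, values as JSON. jog_arm: Moves the arm, as the interface text tells. Shift numbers are shares of 80 mm and turn numbers shares of 0.1 rad, none past 1 either way. Its arguments: {"type":"object","properties":{"targets":{"type":"array","items":{"type":"object","properties":{"xyz":{"type":"array","items":{"type":"number"}},"spin":{"type":"number"}}}},"gripper":{"type":"number"}},"required":["targets"]}

```bash
mkdir -p pics; ls
python3 - <<'E'
from plant import bot
import cv2
o=bot.get_obs();print(o)
for n in("scene","side","wrist"):
    print(n,bot.get_calibration(n)); cv2.imwrite(f"pics/{n}0.png",bot.capture(n))
E
```

```text
pics
{'time': 0.0, 'joint_positions': array([-1.45984628e-01,  3.42692562e-01,  1.52501670e+00,  1.75993000e-05,
        1.27539823e+00, -1.45993995e-01]), 'dq': array([ 0.00092263,  0.00145421, -0.00061942, -0.00055432,  0.00013999,
       -0.00028731]), 'tau': array([ 7.61924657e-04, -4.31245601e+01, -2.44219762e+01,  7.17750052e-02,
        5.59406646e-02, -1.04314388e-04]), 'tool_pos': array([5.24593400e+02, 9.55244096e-02, 2.26060731e+02]), 'tcp_rot': array([-3.14009639e+00, -2.37021629e-04,  1.57080038e+00]), 'contact_force': array([ 0.55480821, -0.25547031, -0.8137677 ]), 'moment': array([-0.096932  , -0.04637741, -0.01854235]), 'finger_force': 0.0, 'grip_width': 91.9483074552799}
scene {'vfov': 52.783168618055434, 'cx': 320.4354918042112, 'cy': 201.60379316130798, 'eye': array([ 225.61703322, -404.91833848,  755.63569002]), 'rotation': array([-2.4113312 , -0.00891062, -0.5656027 ])}
side {'vfov': 46.64555424719613, 'cx': 327.8915403737901, 'cy': 201.3908737896013, 'eye': array([ 181.03327109, 1254.60049594,  538.3368323 ]), 'rotation': array([-1.90554643, -0.00469515, -2.84337829])}
wrist {'vfov': 67.96987436236931, 'cx': 315.3702180413236, 'cy': 198.59799436161515, 'eye': array([524.18875662,  75.43559191, 382.65990224]), 'rotation': array([2.86181140e+00, 1.93522622e-03, 2.56712665e-04])}
```

View pics/scene0.png

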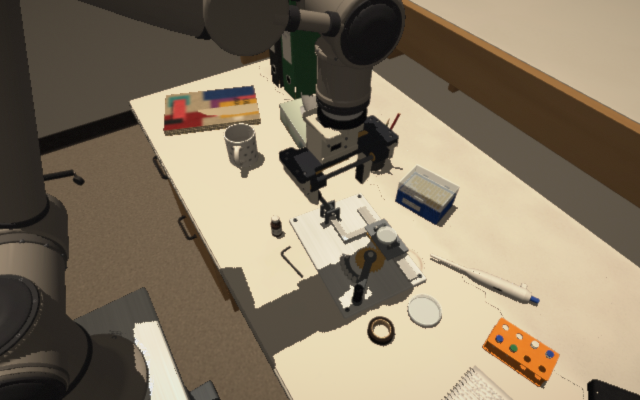

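View pics/wrist0.png

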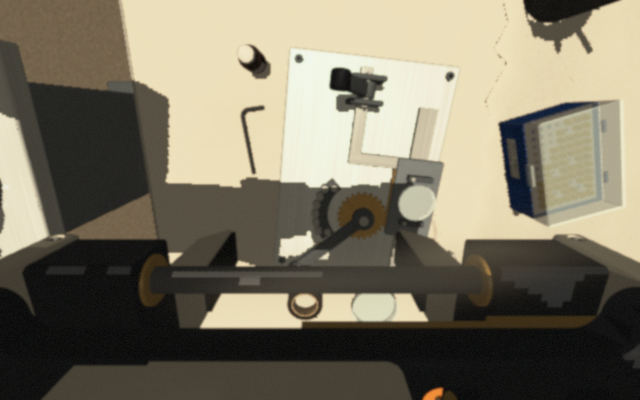

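View pics/side0.png

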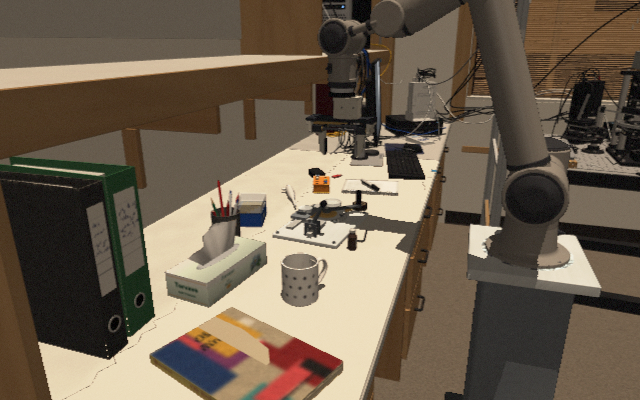

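```bash
cat > h.py <<'E'
import numpy as np,cv2
from scipy.spatial.transform import Rotation as R
def cam(c):
    f=200/np.tan(np.radians(c['vfov']/2)); return f,np.array([c['cx'],c['cy']]),np.array(c['eye']),R.from_euler('xyz',c['rotation']).as_matrix()
def ray(c,p):
    f,pp,e,M=cam(c); d=M@np.r_[(np.array(p,float)-pp)/f,1]; return e,d/np.linalg.norm(d)
def onz(c,p,z):
    e,d=ray(c,p); return e+d*(z-e[2])/d[2]
def proj(c,X):
    f,pp,e,M=cam(c); q=M.T@(np.array(X,float)-e); return pp+f*q[:2]/q[2]
def tri(rs):
    A=sum(np.eye(3)-np.outer(d,d) for e,d in rs); b=sum((np.eye(3)-np.outer(d,d))@e for e,d in rs)
    X=np.linalg.solve(A,b); return X,[float(np.linalg.norm(np.cross(X-e,d))) for e,d in rs]
E
python3 - <<'E'
from h import *
from plant import bot
w=bot.get_calibration('wrist');s=bot.get_calibration('scene')
np.set_printoptions(precision=1,suppress=True)
for n,p,z in[('BL',(291,48),12),('BR far',(459,66),12),('FLedge',(279,260),12),('hub',(363,218),40),('camtip',(340,78),105),('vial',(246,55),58)]: print(n,onz(w,p,z))
for n,p,z in[('left corner',(291,219),12),('hub',(370,254),40),('knob',(358,292),64),('tape',(380,330),10),('dish',(424,311),10),('back left',(362,195),12),('backright',(424,279),12)]: print(n,onz(s,p,z))
cv2.imwrite('pics/sc.png',cv2.resize(cv2.imread('pics/scene0.png')[180:340,265:455],None,fx=4,fy=3.7)[:600,:800])
E
```

```text
BL [495.9 146.7  12. ]
BR far [688.9 127.9  12. ]
FLedge [ 473.3 -119.5   12. ]
hub [582.  -47.7  40. ]
camtip [545.2 105.1 105. ]
vial [454.3 131.5  58. ]
left corner [498.7 143.8  12. ]
hub [583.8 -50.3  40. ]
knob [ 499.1 -120.2   64. ]
tape [ 508.1 -187.3   10. ]
dish [ 607.4 -202.8   10. ]
back left [688.8 117.2  12. ]
backright [ 656.3 -148.3   12. ]
```

Call:
jog_arm(
  targets=[
    {"xyz": [-0.5, 0, 0]},
    {"xyz": [-0.5, 0, 0]},
    {"xyz": [-0.5, 0, 0]},
    {"xyz": [-0.4, 0, 0]},
    {"xyz": [0, 0, 0]},
    {"xyz": [0, 0, 0]},
    {"xyz": [0, 0, 0]},
    {"xyz": [0, 0, 0]},
    {"xyz": [0, 0, 0]},
    {"xyz": [0, 0, 0]},
  ],
  gripper=0,
)

```text
invalid input
```

Call:
jog_arm(
  targets=[
    {"xyz": [-0.5, 0, 0], "spin": 0},
    {"xyz": [-0.5, 0, 0], "spin": 0},
    {"xyz": [-0.5, 0, 0], "spin": 0},
    {"xyz": [-0.4, 0, 0], "spin": 0},
    {"xyz": [0, 0, 0], "spin": 0},
    {"xyz": [0, 0, 0], "spin": 0},
    {"xyz": [0, 0, 0], "spin": 0},
    {"xyz": [0, 0, 0], "spin": 0},
    {"xyz": [0, 0, 0], "spin": 0},
    {"xyz": [0, 0, 0], "spin": 0},
  ],
  gripper=0,
)

```text
time: 1.4
tool_pos: [525.1, -151.7, 226.8]
tcp_rot: [3.141, 0.0, 1.571]
contact_force: [0.4, -1.0, -0.2]
grip_width: 0.9
finger_force: 0.0
```

Run:
```python
from h import *
from plant import bot
c=bot.get_calibration('wrist');print(c);im=bot.capture('wrist');cv2.imwrite('pics/w1.png',im)
import pickle;pickle.dump(c,open('w1.pkl','wb'))
cv2.imwrite('pics/w1c.png',cv2.resize(im[0:260,240:560],None,fx=2.3,fy=2.3))
```

```text
{'vfov': 67.96987436236931, 'cx': 315.3702180413236, 'cy': 198.59799436161515, 'eye': array([524.3381687 , -76.34996709, 383.31087255]), 'rotation': array([2.86158219e+00, 4.29772576e-04, 6.21179362e-04])}
```

View pics/w1.png

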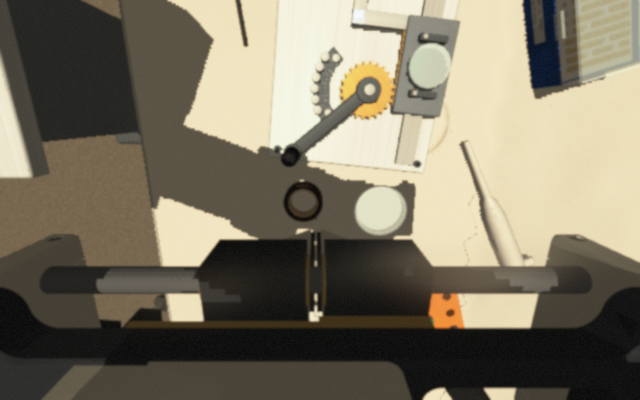

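Run:
```python
from h import *
im=cv2.imread('pics/w1.png')[30:180,255:455]
cv2.imwrite('pics/w1c.png',cv2.resize(im,None,fx=4,fy=4,interpolation=cv2.INTER_CUBIC))
```

```text
(no output)
```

View pics/w1c.png

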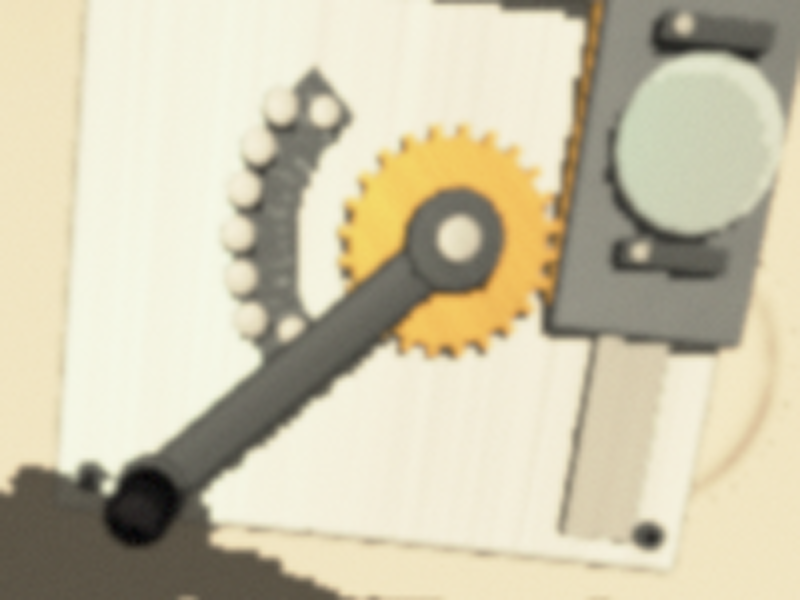

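Run:
```python
from h import *
import pickle
np.set_printoptions(precision=2,suppress=True)
c=pickle.load(open('w1.pkl','rb'))
from plant import bot
w0=dict(c);w0['eye']=np.array([524.18875662,75.43559191,382.65990224]);w0['rotation']=np.array([2.8618114,1.93522622e-03,2.56712665e-04]);s=bot.get_calibration('scene')
P=lambda a:(a[0]/4+255-.375,a[1]/4+30-.375)
im=cv2.imread('pics/w1.png');g=im.min(2)
pins=[]
for a in[(250,320),(240,278),(238,235),(244,189),(260,146),(281,106)]:
    x,y=P(a);x,y=int(round(x)),int(round(y));r=5
    q=g[y-r:y+r+1,x-r:x+r+1].astype(float);pins.append(P(a))
for z in(12,20,26,30,34):
    X=np.array([onz(c,p,z)[:2] for p in pins])
    A=np.c_[2*X,np.ones(6)];b=(X**2).sum(1);k=np.linalg.lstsq(A,b,rcond=None)[0];r=np.sqrt(k[2]+k[:2]@k[:2])
    d=X-k[:2]; print(z,k[:2],r,np.arctan2(d[:,1],d[:,0])%(2*np.pi),np.linalg.norm(np.diff(X,axis=0),axis=1))
print('hub tri',tri([ray(c,P((459,238))),ray(w0,(363,218)),ray(s,(370,254))]))
for z in (40,44,48): print('hub',z,onz(c,P((459,238)),z))
for z in (84,86): print('knobtop',onz(c,P((140,502)),z), onz(s,(358,287),z))
for n,a in[('FL',(62,500)),('FR',(672,570))]: print(n,onz(c,P(a),12))
print('arm mid',[onz(c,P(a),38) for a in((306,353),(200,450))])
```

```text
12 [585.44 -51.12] 62.80698354500724 [3.48 3.29 3.09 2.89 2.69 2.5 ] [12.31 12.02 12.72 12.43 12.12]
20 [584.13 -51.67] 61.45378894311029 [3.48 3.29 3.09 2.89 2.69 2.5 ] [12.05 11.76 12.44 12.17 11.86]
26 [583.14 -52.07] 60.4388929916898 [3.48 3.29 3.09 2.89 2.69 2.5 ] [11.85 11.56 12.24 11.97 11.66]
30 [582.48 -52.34] 59.762295690772085 [3.48 3.29 3.09 2.89 2.69 2.5 ] [11.72 11.43 12.1  11.83 11.53]
34 [581.82 -52.62] 59.085698389803866 [3.48 3.29 3.09 2.89 2.69 2.5 ] [11.59 11.31 11.96 11.7  11.4 ]
hub tri (array([583.42, -49.7 ,  37.77]), [1.1745906470947192, 1.5792203545906547, 1.314200333271138])
hub 40 [582.96 -51.04  40.  ]
hub 44 [582.28 -51.34  44.  ]
hub 48 [581.59 -51.63  48.  ]
knobtop [ 498.3  -116.87   84.  ] [ 497.35 -119.92   84.  ]
knobtop [ 498.47 -116.6    86.  ] [ 496.55 -120.77   86.  ]
FL [ 467.69 -126.02   12.  ]
FR [ 660.38 -148.06   12.  ]
arm mid [array([541.89, -81.3 ,  38.  ]), array([ 511.87, -108.19,   38.  ])]
```

Call:
jog_arm(
  targets=[
    {"xyz": [0.65, -0.09, 0], "spin": 0},
    {"xyz": [0.65, -0.09, 0], "spin": 0},
    {"xyz": [0.65, -0.09, 0], "spin": 0},
    {"xyz": [0.65, -0.09, 0], "spin": 0},
    {"xyz": [0.65, -0.09, 0], "spin": 0},
    {"xyz": [0, 0, 0.5], "spin": 0},
    {"xyz": [0, 0, 0.5], "spin": 0},
    {"xyz": [0, 0, 0.5], "spin": 0},
    {"xyz": [0, 0, 0.4], "spin": 0},
    {"xyz": [0, 0, 0], "spin": 0},
  ],
  gripper=0,
)

```text
time: 2.7
tool_pos: [487.4, 107.9, 72.9]
tcp_rot: [-3.137, 0.0, 1.571]
contact_force: [-0.4, 0.4, -0.3]
grip_width: 0.5
finger_force: 0.0
```

Call:
jog_arm(
  targets=[
    {"xyz": [-0.013, 0.125, 0], "spin": 0},
    {"xyz": [-0.013, 0.125, 0], "spin": 0},
    {"xyz": [-0.013, 0.125, 0], "spin": 0},
    {"xyz": [-0.013, 0.125, 0], "spin": 0},
    {"xyz": [-0.013, 0.125, 0], "spin": 0},
    {"xyz": [-0.013, 0.125, 0], "spin": 0},
    {"xyz": [-0.013, 0.125, 0], "spin": 0},
    {"xyz": [-0.013, 0.125, 0], "spin": 0},
    {"xyz": [-0.013, 0.125, 0], "spin": 0},
    {"xyz": [0, 0, 0], "spin": 0},
  ],
)

```text
time: 3.95
tool_pos: [580.1, 98.5, 74.6]
tcp_rot: [3.14, 0.0, 1.571]
contact_force: [0.1, -0.3, -1.2]
grip_width: 0.6
finger_force: 0.0
```

Call:
jog_arm(
  targets=[
    {"xyz": [-0.005, 0.05, 0], "spin": 0},
    {"xyz": [-0.005, 0.05, 0], "spin": 0},
    {"xyz": [-0.005, 0.05, 0], "spin": 0},
    {"xyz": [-0.005, 0.05, 0], "spin": 0},
    {"xyz": [0, 0, 0], "spin": 0},
    {"xyz": [0, 0, 0], "spin": 0},
    {"xyz": [0, 0, 0], "spin": 0},
    {"xyz": [0, 0, 0], "spin": 0},
    {"xyz": [0, 0, 0], "spin": 0},
    {"xyz": [0, 0, 0], "spin": 0},
  ],
)

```text
time: 5.2
tool_pos: [595.0, 97.1, 74.8]
tcp_rot: [3.141, 0.0, 1.571]
contact_force: [-0.0, -0.4, -0.5]
grip_width: 0.5
finger_force: 0.0
```

Run:
```python
from h import *
from plant import bot
o=bot.get_obs();print(o['tool_pos'],o['contact_force'])
im=bot.capture('side')[150:260,240:400];a=cv2.resize(im,None,fx=4,fy=4)
sc=bot.capture('scene')[150:300,270:450]
cv2.imwrite('pics/cam1.png',np.hstack([cv2.resize(im,(400,300)),cv2.resize(sc,(400,300))]))
```

```text
[595.02550306  97.06477046  74.75497564] [-0.0250536  -0.40637119 -0.54677321]
```

View pics/cam1.png

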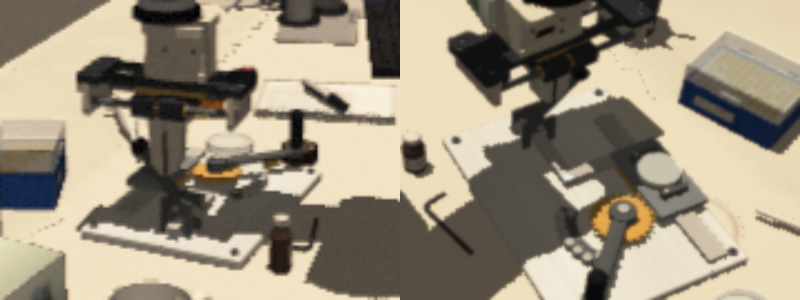

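Call:
jog_arm(
  targets=[
    {"xyz": [-0.004, 0.04, 0], "spin": 0},
    {"xyz": [-0.004, 0.04, 0], "spin": 0},
    {"xyz": [-0.004, 0.04, 0], "spin": 0},
    {"xyz": [0, 0, 0], "spin": 0},
    {"xyz": [0, 0, 0], "spin": 0},
    {"xyz": [0, 0, 0], "spin": 0},
    {"xyz": [0, 0, 0], "spin": 0},
    {"xyz": [0, 0, 0], "spin": 0},
    {"xyz": [0, 0, 0], "spin": 0},
    {"xyz": [0, 0, 0], "spin": 0},
  ],
)

```text
time: 6.55
tool_pos: [604.6, 96.1, 74.7]
tcp_rot: [3.141, 0.0, 1.571]
contact_force: [-0.2, 0.3, 1.3]
grip_width: 0.3
finger_force: 0.0
```

Call:
jog_arm(
  targets=[
    {"xyz": [-0.003, 0.03, 0], "spin": 0},
    {"xyz": [-0.003, 0.03, 0], "spin": 0},
    {"xyz": [-0.003, 0.03, 0], "spin": 0},
    {"xyz": [0, 0, 0], "spin": 0},
    {"xyz": [0, 0, 0], "spin": 0},
    {"xyz": [0, 0, 0], "spin": 0},
    {"xyz": [0, 0, 0], "spin": 0},
    {"xyz": [0, 0, 0], "spin": 0},
    {"xyz": [0, 0, 0], "spin": 0},
    {"xyz": [0, 0, 0], "spin": 0},
  ],
)

```text
time: 7.8
tool_pos: [606.5, 96.0, 74.1]
tcp_rot: [-3.129, -0.0, 1.571]
contact_force: [-17.6, 1.6, 9.9]
grip_width: 0.3
finger_force: 9.5
```

Call:
jog_arm(
  targets=[
    {"xyz": [0, -0.3, 0], "spin": 0},
    {"xyz": [0, 0, -0.45], "spin": 0},
    {"xyz": [0, 0, -0.45], "spin": 0},
    {"xyz": [0, 0, -0.45], "spin": 0},
    {"xyz": [-0.54, -0.226, 0], "spin": 0},
    {"xyz": [-0.54, -0.226, 0], "spin": 0},
    {"xyz": [-0.54, -0.226, 0], "spin": 0},
    {"xyz": [-0.54, -0.226, 0], "spin": 0},
    {"xyz": [-0.54, -0.226, 0], "spin": 0},
    {"xyz": [0, 0, 0], "spin": 0},
  ],
  gripper=0,
)

```text
time: 9.05
tool_pos: [496.8, -123.2, 183.0]
tcp_rot: [3.141, 0.001, 1.567]
contact_force: [0.5, 0.9, -0.3]
grip_width: 0.4
finger_force: 0.0
```

Call:
jog_arm(
  targets=[
    {"xyz": [0, 0, 0], "spin": 0.99},
    {"xyz": [0, 0, 0], "spin": 0.99},
    {"xyz": [0, 0, 0], "spin": 0.99},
    {"xyz": [0, 0, 0], "spin": 0.99},
    {"xyz": [0, 0, 0], "spin": 0.99},
    {"xyz": [0, 0, 0], "spin": 0.99},
    {"xyz": [0, 0, 0], "spin": 0.99},
    {"xyz": [0, 0, 0], "spin": 0.99},
    {"xyz": [0, 0, 0], "spin": 0.98},
    {"xyz": [0, 0, 0], "spin": 0},
  ],
  gripper=60,
)

```text
time: 10.3
tool_pos: [497.9, -119.8, 182.8]
tcp_rot: [3.141, -0.0, 0.683]
contact_force: [-0.3, 0.2, 0.4]
grip_width: 55.0
finger_force: 0.0
```

Run:
```python
from h import *
from plant import bot
o=bot.get_obs();print(o['tool_pos'],o['tcp_rot'],o['joint_positions'])
c=bot.get_calibration('wrist');im=bot.capture('wrist');cv2.imwrite('pics/w2.png',im)
import pickle;pickle.dump(c,open('w2.pkl','wb'))
```

```text
[ 497.91473349 -119.8416824   182.80380797] [ 3.14136904e+00 -4.40452111e-04  6.82585403e-01] [-3.86108207e-01  3.58975348e-01  1.62787071e+00  3.04494859e-04
  1.15433862e+00  5.01979648e-01]
```

View pics/w2.png

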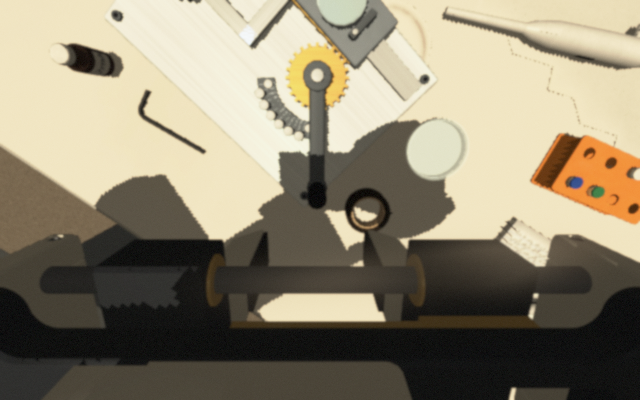

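Run:
```python
from h import *
import pickle
np.set_printoptions(precision=2,suppress=True)
c=pickle.load(open('w1.pkl','rb'));d=pickle.load(open('w2.pkl','rb'))
im=cv2.imread('pics/w2.png');g=im.max(2)
m=(g<45).astype(np.uint8);m[:175]=0;m[212:]=0;m[:,:306]=0;m[:,330:]=0
ys,xs=np.nonzero(m);print(xs.min(),xs.max(),ys.min(),ys.max())
print('knob',tri([ray(c,(289.6,155.1)),ray(d,(317,189))]))
for z in(64,86):print(onz(d,(317,189),z))
print('hub',tri([ray(c,(369.4,89.1)),ray(d,(317,75))]))
print(onz(d,(317,75),44), proj(d,(497,-120.4,86)),proj(d,(497,-120.4,40)))
gray=cv2.cvtColor(im,cv2.COLOR_BGR2GRAY)
cv2.imwrite('pics/w2c.png',cv2.resize(im[55:215,240:350],None,fx=3.7,fy=3.7,interpolation=cv2.INTER_CUBIC))
```

```text
306 325 175 208
knob (array([ 491.77, -126.28,   10.67]), [0.4986054910170332, 0.498605491016979])
[ 501.95 -117.07   64.  ]
[ 506.2  -113.47   86.  ]
hub (array([582.33, -51.45,  43.85]), [0.15264565168845698, 0.15264565168847405])
[582.33 -51.62  44.  ] [316.5  201.52] [316.36 188.87]
```

View pics/w2c.png

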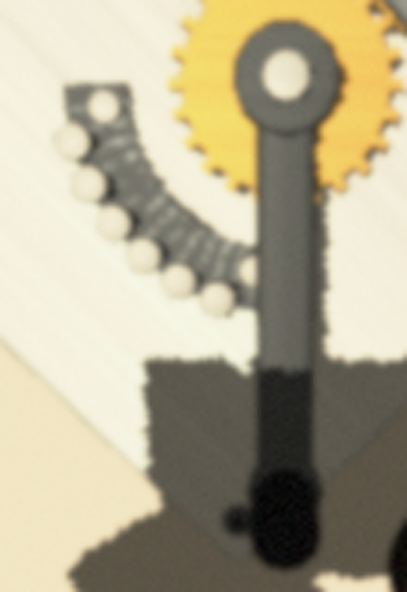

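Run:
```python
from h import *
import pickle
np.set_printoptions(precision=3,suppress=True)
c=pickle.load(open('w1.pkl','rb'));d=pickle.load(open('w2.pkl','rb'))
p2=[np.array(a)/3.7+(240-.36,55-.36) for a in[(218,299),(180,280),(144,255),(113,221),(90,184),(72,141)]]
p1=[np.array(a)/4+(255-.375,30-.375) for a in[(250,320),(240,278),(238,235),(244,189),(260,146),(281,106)]]
T=np.array([tri([ray(c,a),ray(d,b)])[0] for a,b in zip(p1,p2)]);print(T)
h=np.array([582.3,-51.5])
for z in(24,28,32):
  for C,P in((c,p1),(d,p2)):
    X=np.array([onz(C,p,z)[:2] for p in P])-h;a=np.arctan2(X[:,1],X[:,0])%6.2832;print(z,a,np.hypot(*X.T).round(1),'first',(a+.2*np.arange(6)).mean())
kx=np.array(onz(d,(317,199.6),86))[:2]-h;print('knob',kx+h,np.hypot(*kx),np.arctan2(kx[1],kx[0])%6.2832)
for t in np.arange(10): 0
```

```text
[[526.249 -72.277  19.304]
 [523.304 -60.472  16.389]
 [522.73  -48.71   20.185]
 [524.45  -36.215  18.512]
 [528.887 -25.974  24.7  ]
 [534.678 -15.493  23.536]]
24 [3.496 3.297 3.101 2.895 2.692 2.495] [59.8 59.7 59.6 59.7 59.3 59.7] first 3.495877042612751
24 [3.5   3.301 3.098 2.89  2.697 2.496] [59.4 59.  59.2 59.2 59.2 59.6] first 3.496697110148809
28 [3.497 3.299 3.106 2.902 2.701 2.505] [59.8 59.7 59.6 59.6 59.1 59.4] first 3.501703711382652
28 [3.502 3.304 3.102 2.895 2.703 2.503] [59.1 58.6 58.8 58.7 58.7 59. ] first 3.5016225498545737
32 [3.497 3.302 3.111 2.909 2.71  2.515] [59.9 59.7 59.5 59.5 58.9 59.1] first 3.507562770570333
32 [3.504 3.307 3.107 2.901 2.71  2.51 ] [58.7 58.3 58.4 58.2 58.1 58.3] first 3.506632323910314
knob [ 498.666 -119.618] 107.86488463156093 3.8251140065595095
```

Call:
jog_arm(
  targets=[
    {"xyz": [0, 0, 0.4], "spin": 0},
    {"xyz": [0, 0, 0.4], "spin": 0},
    {"xyz": [0, 0, 0.4], "spin": 0},
    {"xyz": [0, 0, 0.3], "spin": 0},
    {"xyz": [0, 0, 0.2], "spin": 0},
    {"xyz": [0, 0, 0], "spin": 0},
    {"xyz": [0, 0, 0], "spin": 0},
    {"xyz": [0, 0, 0], "spin": 0},
    {"xyz": [0, 0, 0], "spin": 0},
    {"xyz": [0, 0, 0], "spin": 0},
  ],
  gripper=60,
)

```text
time: 11.6
tool_pos: [497.6, -120.7, 47.1]
tcp_rot: [3.141, -0.0, 0.681]
contact_force: [-0.4, 0.6, 0.1]
grip_width: 55.5
finger_force: 0.0
```

Call:
jog_arm(
  targets=[
    {"xyz": [0, 0, 0], "spin": 0},
    {"xyz": [0, 0, 0], "spin": 0},
    {"xyz": [0, 0, 0], "spin": 0},
    {"xyz": [0, 0, 0], "spin": 0},
    {"xyz": [0, 0, 0], "spin": 0},
    {"xyz": [0, 0, 0], "spin": 0},
    {"xyz": [0, 0, 0], "spin": 0},
    {"xyz": [0, 0, 0], "spin": 0},
    {"xyz": [0, 0, 0], "spin": 0},
    {"xyz": [0, 0, 0], "spin": 0},
  ],
  gripper=0,
)

```text
time: 12.85
tool_pos: [497.5, -120.7, 46.8]
tcp_rot: [3.141, -0.0, 0.681]
contact_force: [1.2, -4.0, -2.5]
grip_width: 17.3
finger_force: 30.0
```

Run:
```python
from h import *
from plant import bot
o=bot.get_obs();p=o['tool_pos'];print(p,o['tcp_rot'],o['contact_force'],o['grip_width'],o['finger_force'])
h=np.array([582.3,-51.5]);v=p[:2]-h;print(np.hypot(*v),np.arctan2(v[1],v[0])%6.2832)
# arc step in tool frame, per-row angle a, spin a applied with the shift
for a in(.08,.085,.1): print(a,110*np.sin(a)/80,110*(1-np.cos(a))/80)
```

```text
[ 497.51891052 -120.71408456   46.77655594] [ 3.14126363e+00 -1.19448738e-04  6.80766756e-01] [ 1.16637589 -4.00074447 -2.52889112] 17.250736835585045 29.99964870745316
109.445980441426 3.826260126829639
0.08 0.10988270420761245 0.004397653833898271
0.085 0.11673431385332203 0.004964197559350653
0.1 0.1372709478893887 0.006869272742714497
```

Call:
jog_arm(
  targets=[
    {"xyz": [0.0044, -0.11, 0], "spin": 0.8},
    {"xyz": [0.0044, -0.11, 0], "spin": 0.8},
    {"xyz": [0.0044, -0.11, 0], "spin": 0.8},
    {"xyz": [0.0044, -0.11, 0], "spin": 0.8},
    {"xyz": [0.0044, -0.11, 0], "spin": 0.8},
    {"xyz": [0.0044, -0.11, 0], "spin": 0.8},
    {"xyz": [0.0044, -0.11, 0], "spin": 0.8},
    {"xyz": [0.0044, -0.11, 0], "spin": 0.8},
    {"xyz": [0, 0, 0], "spin": 0},
    {"xyz": [0, 0, 0], "spin": 0},
  ],
  gripper=0,
)

```text
time: 14.1
tool_pos: [473.5, -56.1, 46.7]
tcp_rot: [3.141, -0.001, 0.041]
contact_force: [4.6, -5.5, -4.8]
grip_width: 17.3
finger_force: 30.0
```

```bash
cat > a.py <<'E'
from h import *
from plant import bot
o=bot.get_obs();p=o['tool_pos'];print(p,o['tcp_rot'],o['contact_force'],o['grip_width'],o['finger_force'])
h=np.array([582.3,-51.5]);v=p[:2]-h;print(np.hypot(*v),t:=np.arctan2(v[1],v[0])%6.2832,'past tooth1',3.497-t,'tangential',o['contact_force'][:2]@[np.sin(t),-np.cos(t)])
E
python3 a.py
```

```text
[473.53705206 -56.12408482  46.74998842] [ 3.14077414e+00 -1.19980848e-03  4.12083535e-02] [ 4.55760828 -5.53475621 -4.83892972] 17.348923515938736 29.999125093454495
108.86120063891461 3.1840970162886704 past tooth1 0.3129029837113295 tangential -5.723417272433726
```

Call:
jog_arm(
  targets=[
    {"xyz": [0.0007, -0.043, 0], "spin": 0.31},
    {"xyz": [0.0007, -0.043, 0], "spin": 0.31},
    {"xyz": [0.0007, -0.043, 0], "spin": 0.31},
    {"xyz": [0.0007, -0.043, 0], "spin": 0.31},
    {"xyz": [0.0007, -0.043, 0], "spin": 0.31},
    {"xyz": [0.0007, -0.043, 0], "spin": 0.31},
    {"xyz": [0, 0, 0], "spin": 0},
    {"xyz": [0, 0, 0], "spin": 0},
    {"xyz": [0, 0, 0], "spin": 0},
    {"xyz": [0, 0, 0], "spin": 0},
  ],
)

```text
time: 15.35
tool_pos: [474.7, -35.7, 46.8]
tcp_rot: [3.141, -0.002, -0.145]
contact_force: [4.5, -5.8, -4.8]
grip_width: 17.4
finger_force: 30.0
```

```bash
python3 a.py
python3 - <<'E'
from h import *
from plant import bot
w=bot.capture('wrist')
s=bot.capture('scene')[170:300,270:430]
cv2.imwrite('pics/end.png',np.vstack([w[:240],cv2.resize(s,(440,357)) if 0 else cv2.copyMakeBorder(cv2.resize(s,(440,357)),0,0,0,200,0)]))
E
```

```text
[474.69679973 -35.68668776  46.76628496] [ 3.14101374e+00 -1.50742051e-03 -1.45084109e-01] [ 4.48675832 -5.78338878 -4.82610933] 17.412801438740505 29.999155621044338
108.75895159765885 2.995677620726638 past tooth1 0.5013223792733621 tangential -5.069565518538521
```

View pics/end.png

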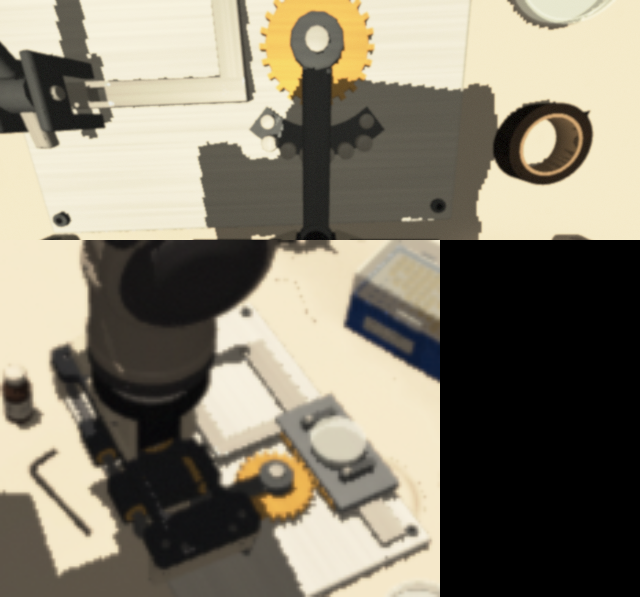

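Run:
```python
from h import *
from plant import bot
c=bot.get_calibration('wrist')
print('axle',proj(c,(578,100,44)))
for a in(0,1.2,1.4):
    l=a-.5;print(a,[proj(c,(578+r*np.sin(l),100-.104*r*np.sin(l),44+r*np.cos(l))).round() for r in(40,75)])
im=bot.capture('wrist')[0:180,0:160];cv2.imwrite('pics/cw.png',cv2.resize(im,None,fx=3,fy=3))
print(bot.get_obs()['tool_pos'],bot.get_calibration('wrist')['eye'])
```

```text
axle [23.06441015 95.10674536]
0 [array([-43., 139.]), array([-132.,  200.])]
1.2 [array([-73.,  19.]), array([-228., -102.])]
1.4 [array([-61.,   8.]), array([-184., -121.])]
[474.70450629 -35.68520235  46.76602503] [547.72349332 -45.65799606 203.40905871]
```

View pics/cw.png

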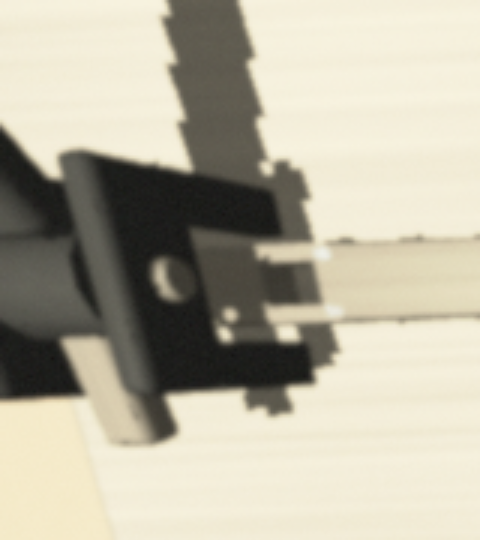

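```bash
python3 -c "
from plant import bot
print(bot.close_job())"
```

```text
the job is handed in; nothing more can be done
None
```

I flipped the cam lever to its far stop, which freed the carriage. The click lever is gripped in its third notch, measured at 0.50 rad past the first tooth, the arm never touched the loose things, and the job is handed in (no verdict was returned).

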